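# Pop both stapler hatches for reloading

### The arm

A 6-joint arm with a two-finger parallel gripper is mounted at the origin on the work surface. World frame = base frame: x ahead of the robot, y to its left, z up, the work surface at z = 0. Lengths are in m, angles in rad, forces in N, time in s.
With the tool pointing down it reaches from about 0.2 to 0.875 m from the base axis. Payload 3.4 kg.
Tool frame: the origin (TCP) lies at the very end of the fingers, on their centre line; the grasp point (between the pads) lies 19 mm behind it; y points along the fingers, x is the direction in which the jaws open and shut, and the axes are right-handed (so a half turn about y gives the same grasp; the last joint's range is limited). The gripper opens to 94 mm and grips with 3 to 60 N. Pads are 16 mm wide; open, the fingers measure 119 mm over their backs; the gripper's body (75 mm by 177 mm) begins 78 mm behind the grasp point.
Start: joints at [-1.365, 0.276, 1.505, -0, 1.361, -0.121], TCP at [0.185, -0.545, 0.205] pointing down, gripper open.
Joint ranges: [-2.89, 2.89], [-0.75, 2.08], [0.22, 2.7], [-1.18, 4.32], [0.11, 2.71], [-2.7, 2.7]. Speed limits (rad/s): [2.57, 2.57, 3.14, 3.14, 3.14, 3.14].

### API

Orientations are given as a unit quaternion [w, x, y, z].
In Python, from plant import status, cams, r, spot_in, trace gives the robot as it stands.
- The arm moves only by the shell command python3 -m inch 'ROWS'. ROWS is JSON, a list of rows, each an object with "offset": the shift along the world's x, y, z in mm, a list of three; "twist": the turn about the world's z in degrees; "grip": the closure, from 0 (fully open) to 1 (shut). In form: [{"offset": [dx, dy, dz], "twist": twist, "grip": grip}, ...]. A call has 1 to 8 rows; each row is the pose to reach, as a shift and turn from the pose commanded when the call began; what a row does not reach only later rows make up. A row lasts 1/12 s, in which the tool goes at most 41.7 mm and 7.16 degrees, less where a joint would pass 70% of its speed; a pose out of reach is approached as far as the arm can. A call with a gripper value outside its range is refused whole. The fingers move at their own pace and stop on an object; the grip force is fixed at half the most. Time passes only in rows, so rows that repeat a pose let the fingers close. It gives the time, the measured TCP pose, the force and the opening at its end, in the units of the state.
- status.sense(): the state, without advancing time (a new reading comes with each control period).
- cams.read_camera(name): name is "scene" or "top"; returns (picture, depth): 480x640x3 uint8, blue, green, red; 480x640 float32, m along the optical axis (not along the pixel's ray), 0 where there is no reading.
- cams.camera_model(name): a dict with "fovy" (degrees; the focal length in pixels is half the picture's height over the tangent of half this angle, whatever the lens; pixels are square), "cx", "cy" (the principal point, pixels), "origin" and "orientation" of the camera in the world. Camera axes: x right, y down, z forward; pixel columns grow to the right and rows downward; lengths in m; the calibration is good to about 2 mm. A picture is of the moment at which its call begins. camera_model takes no time and is no camera call.
- r.close_job(): hands the job in, once; it reports no verdict.
Trained networks look in the newest picture that a camera, given by its name, has taken for a name from the list of things; names that differ only in an ending like _2 or _b are one class to them, and where a whole thing is asked for, a point or a joint stands for the part that bears it (a point fixed in the world has none). Each returns a list of dicts, best first, with "score" (0 to 1); they miss things now and then, are a little off and sometimes report something else, mostly with a low value. They report only what shows in the picture. A call takes as long as a camera call.
- spot_in(query, camera): "centre" ([column, row] in pixels, amid what is visible of it).
- trace(query, camera): "region" (480x640 bool, what is visible of it) and "centre" ([column, row] in pixels, amid what is visible of it).
The state is a dict: "clock": time; "qpos": joint angles; "joint_vel": joint speeds; "tau": joint torques, N m; "tcp_pos": TCP position; "tool_rot": TCP orientation; "ft_force": force on the tool from outside, world axes, zero at the start; "moment": the same for the moment, N m; "opening": finger opening in m.
Only numpy, scipy, OpenCV 4.12 (cv2) and the standard library are available. Lean on these libraries where they do the work, as an engineer would, in place of code of your own. Each camera call takes 0.05 s, during which the arm holds its last target.

### The job

Open the two booklet staplers (the machines with a long throat arm) for reloading: press the round pad on each one's top hatch once, lightly, with a fingertip, let it pop up, and leave both hatches standing open. The hatch of the armless hole punch stays shut, and nothing else on the table is picked up or moved.

Things in the scene. Friction and masses are not known exactly. Their poses are not given: they have to be found in the camera images.
- stapler_a: grey electric booklet stapler: rear housing 110 x 101 x 121 mm with, in front of it, a throat arm 42 mm wide reaching 190 mm from the origin towards its front (-x), top of the arm at 100 mm. Fixed to the table. Origin on the table straight below the centre of its closed hatch's press pad; x points to its back (hinge side), z up.
- a_hatch (a joint): angle of the hatch on top of stapler_a: grey lid 85 mm long, 62 wide, 10 thick, hinged at its back edge, 65 mm behind the pad centre and 122 mm above the table. 0 = shut and latched; grows as the free front edge rises, by 1.0 rad at most; -0.09 rad when pressed fully in. Once unlatched, its spring swings it up by itself within about a second, following the finger, and keeps it up.
- a_pad (a point): centre of the top of the round dark rubber press pad (26 mm across, 1.5 mm high) near the free front edge of the hatch of stapler_a; 129.5 mm above the table while shut; turns with the lid, whose outward normal is its z. The lid's front edge is 20 mm in front of it; the cheeks beside the lid are 8 mm lower than the pad.
- a_latch (a joint): hidden ratchet of that hatch's push-push latch, counting presses (m): 0 at first; 0.002 to 0.011 after one press; above 0.0115 once a second press has shut it again. Pressing the pad 4 to 5 mm in (4 to 6 N, solid stop at 5.8 mm) and letting go frees the hatch; pushing the raised lid all the way down latches it shut.
- stapler_b: grey electric booklet stapler: rear housing 110 x 101 x 121 mm with, in front of it, a throat arm 42 mm wide reaching 190 mm from the origin towards its front (-x), top of the arm at 100 mm. Fixed to the table. Origin on the table straight below the centre of its closed hatch's press pad; x points to its back (hinge side), z up.
- b_hatch (a joint): angle of the hatch on top of stapler_b: grey lid 85 mm long, 62 wide, 10 thick, hinged at its back edge, 65 mm behind the pad centre and 122 mm above the table. 0 = shut and latched; grows as the free front edge rises, by 1.0 rad at most; -0.09 rad when pressed fully in. Once unlatched, its spring swings it up by itself within about a second, following the finger, and keeps it up.
- b_pad (a point): centre of the top of the round dark rubber press pad (26 mm across, 1.5 mm high) near the free front edge of the hatch of stapler_b; 129.5 mm above the table while shut; turns with the lid, whose outward normal is its z. The lid's front edge is 20 mm in front of it; the cheeks beside the lid are 8 mm lower than the pad.
- b_latch (a joint): hidden ratchet of that hatch's push-push latch, counting presses (m): 0 at first; 0.002 to 0.011 after one press; above 0.0115 once a second press has shut it again. Pressing the pad 4 to 5 mm in (4 to 6 N, solid stop at 5.8 mm) and letting go frees the hatch; pushing the raised lid all the way down latches it shut.
- punch: grey electric hole punch: the same housing and hatch, but squat, on a 120 mm wide foot with a low paper table in front and NO throat arm. Fixed to the table. Origin on the table straight below the centre of its closed hatch's press pad; x points to its back (hinge side), z up.
- c_hatch (a joint): angle of the hatch on top of punch: grey lid 85 mm long, 62 wide, 10 thick, hinged at its back edge, 65 mm behind the pad centre and 122 mm above the table. 0 = shut and latched; grows as the free front edge rises, by 1.0 rad at most; -0.09 rad when pressed fully in. Once unlatched, its spring swings it up by itself within about a second, following the finger, and keeps it up.
- c_pad (a point): centre of the top of the round dark rubber press pad (26 mm across, 1.5 mm high) near the free front edge of the hatch of punch; 129.5 mm above the table while shut; turns with the lid, whose outward normal is its z. The lid's front edge is 20 mm in front of it; the cheeks beside the lid are 8 mm lower than the pad.
- c_latch (a joint): hidden ratchet of that hatch's push-push latch, counting presses (m): 0 at first; 0.002 to 0.011 after one press; above 0.0115 once a second press has shut it again. Pressing the pad 4 to 5 mm in (4 to 6 N, solid stop at 5.8 mm) and letting go frees the hatch; pushing the raised lid all the way down latches it shut.
- refill_box: bystander, loose, leave alone: small cardboard refill box 50 x 30 x 45 mm, beside stapler_a. Origin at the centre of its underside.
- cartridge: bystander, loose, leave alone: black staple cartridge 60 x 22 x 28 mm, beside stapler_b. Origin at the centre of its underside.
- tape_roll: bystander, loose, leave alone: roll of clear tape, 60 mm across, 19 mm high, beside the punch. Origin at the centre of its underside.
- paperweight: bystander, loose, leave alone: dark steel block 60 x 60 x 30 mm, at the side. Origin at the centre of its underside.
- bone_folder: bystander, loose, leave alone: pale flat folder 150 x 22 x 6 mm, at the side. Origin at the centre of its underside.

How it is judged:
By the outcome, as a careful person would: the job done as asked, in the order asked, and still so for the second after the job is handed in, with the robot touching nothing.
It also fails if it takes over 38 s, if anything falls off the work surface, if the arm or the gripper's body presses on something with over 40 N, if the wrist force passes 120 N, or if a joint passes its speed limit or range.

## Working session

There is one attempt and no reset: what is moved stays moved. The work goes in short steps, Python scripts to look and compute and a shell command to move; the robot and the scene stay as the last step left them, time stands still between calls to the robot, and variables do not carry over. Pictures are saved under pics/ and viewed, and the job is handed in when it is done.

```bash
mkdir -p pics
python3 - <<'E'
from plant import status,cams
import cv2
print(status.sense())
for n in("scene","top"):
    p,d=cams.read_camera(n); cv2.imwrite(f"pics/{n}0.png",p); print(n,cams.camera_model(n))
E
```

```text
{'clock': 0.0, 'qpos': array([-1.36499455e+00,  2.76578124e-01,  1.50608711e+00, -1.23866447e-05,
        1.36070283e+00, -1.20986001e-01]), 'joint_vel': array([-1.06962504e-03, -1.10157629e-03,  1.97941994e-05, -1.01703303e-03,
       -8.68615931e-04,  1.15750095e-03]), 'tau': array([ 1.04289020e-04, -4.04582334e+01, -2.37227458e+01,  7.01887859e-02,
        3.46342265e-02, -1.28071006e-04]), 'tcp_pos': array([ 0.18446038, -0.54402442,  0.20463271]), 'tool_rot': array([ 0.57509615, -0.57425318,  0.41247079, -0.41154046]), 'ft_force': array([ 0.21930229, -0.11718787, -0.05096354]), 'moment': array([ 0.0422544 ,  0.00785696, -0.04066725]), 'opening': 0.09395036739095625}
scene {'fovy': 50.75534302356263, 'cx': 317.9456582996041, 'cy': 238.30617283681877, 'origin': array([ 1.10857413, -0.26793361,  1.09030409]), 'orientation': array([-0.22861281,  0.80676899,  0.52437392, -0.14795935])}
top {'fovy': 53.91055868702529, 'cx': 321.0365516571196, 'cy': 235.31555786239414, 'origin': array([0.52784027, 0.00628535, 1.16947891]), 'orientation': array([-0.00967752,  0.71613713, -0.69776873,  0.01314346])}
```

View pics/scene0.png

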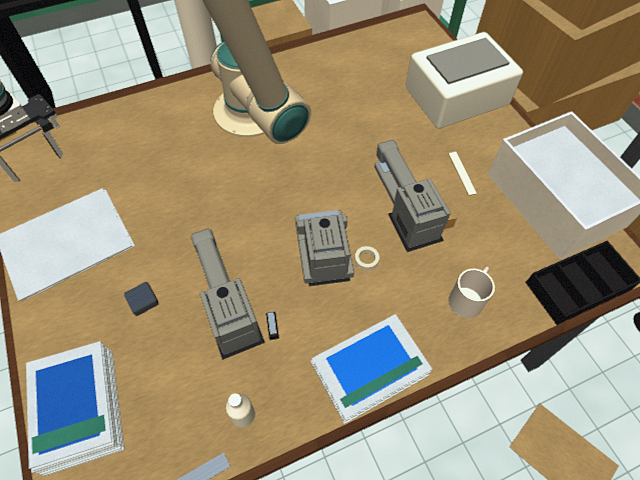

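View pics/top0.png

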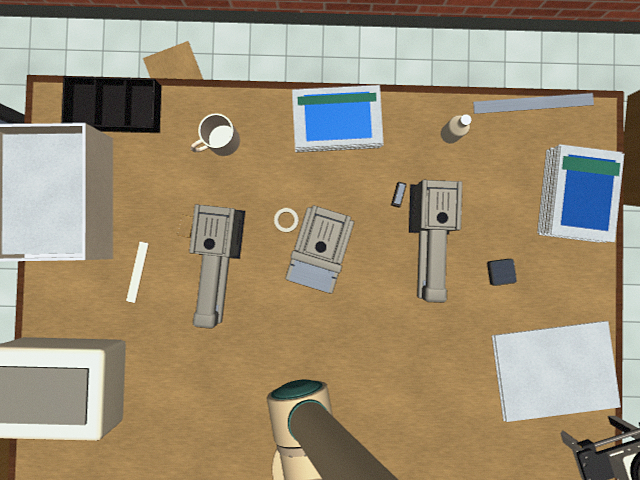

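Top view: long-armed staplers have their pads at about (209,243) and (442,217); the armless punch is in the middle with its pad at (320,246). Next I'll measure the pads in both cameras.

```bash
cat > h.py <<'E'
import numpy as np,cv2
from plant import status,cams,spot_in,trace
from scipy.spatial.transform import Rotation as R
def ray(n,px):
    m=cams.camera_model(n);f=240/np.tan(np.radians(m['fovy']/2))
    w,x,y,z=m['orientation'];Rm=R.from_quat([x,y,z,w]).as_matrix()
    return m['origin'],Rm@np.array([(px[0]-m['cx'])/f,(px[1]-m['cy'])/f,1.])
def atz(n,px,z):
    o,d=ray(n,px);return o+d*(z-o[2])/d[2]
def atdepth(n,px,dep):
    o,d=ray(n,px);return o+d*dep
def blob(p,c,rad=14,th=60):
    c=np.round(c).astype(int);g=p.max(2)
    s=g[c[1]-rad:c[1]+rad+1,c[0]-rad:c[0]+rad+1]
    k,l,st,ce=cv2.connectedComponentsWithStats((s<th).astype(np.uint8))
    j=l[rad,rad]
    return ce[j]+c-rad,st[j]
E
python3 - <<'E'
from h import *
for n,pts in (("top",[(209,243),(442,217),(320,246)]),("scene",[(435-17,188),(222,292),(324,223)])):
    p,d=cams.read_camera(n)
    for q in("a_pad","punch","stapler_a"):
        print(n,q,[(np.round(s['centre'],1),round(s['score'],2)) for s in spot_in(q,n)])
    for c in pts:
        b,st=blob(p,c); print(n,c,b,st,atz(n,b,.1295).round(4),"depth",atdepth(n,b,d[int(round(b[1])),int(round(b[0]))]).round(4))
    if n=="top": cv2.imwrite("pics/z.png",cv2.resize(p[170:340,170:480],None,fx=2.5,fy=2.5))
E
```

```text
top a_pad [(array([211. , 228.3]), 0.67), (array([138.5, 268.9]), 0.33)]
top punch [(array([319. , 246.8]), 0.93)]
top stapler_a [(array([212.4, 249.8]), 0.85), (array([433. , 224.5]), 0.56), (array([286.3, 214.8]), 0.16)]
top (209, 243) [208.875      243.39772727] [ 9 10 11 10 88] [0.5373 0.2479 0.1295] depth [0.5372 0.2473 0.1322]
top (442, 217) [441.86046512 217.30232558] [ 9  9 11 11 86] [ 0.6083 -0.2643  0.1295] depth [ 0.6081 -0.2638  0.1315]
top (320, 246) [320.44186047 246.5       ] [10 10 10 10 86] [0.5368 0.0023 0.1295] depth [0.5368 0.0023 0.1306]
scene a_pad [(array([421.8, 201.1]), 0.62), (array([142.4, 299.3]), 0.41)]
scene punch [(array([327.1, 245.8]), 0.73)]
scene stapler_a [(array([409.2, 201.5]), 0.84), (array([224.2, 302.7]), 0.55)]
scene (418, 188) [418.19672131 187.73770492] [10 10 10  8 61] [0.5365 0.2482 0.1295] depth [0.5361 0.2486 0.1288]
scene (222, 292) [222.07777778 291.9       ] [ 9  9 11 11 90] [ 0.6077 -0.2637  0.1295] depth [ 0.6081 -0.2637  0.1303]
scene (324, 223) [324.13235294 222.83823529] [10 10 10  9 68] [0.5368 0.0028 0.1295] depth [0.536  0.0032 0.1281]
```

View pics/z.png

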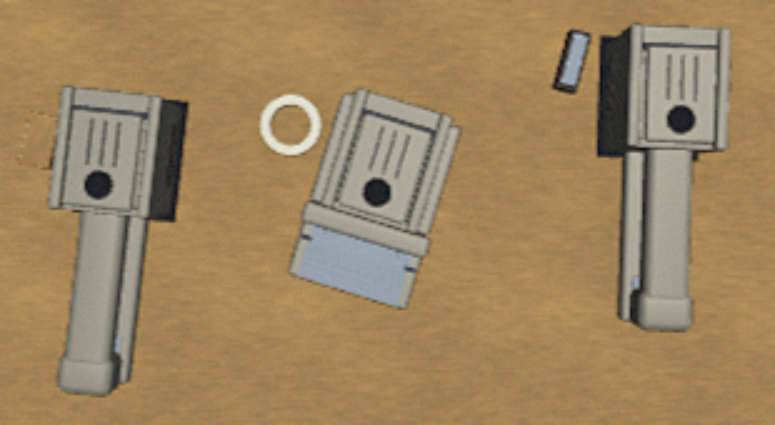

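Both cameras agree within 1 mm: pad B is at (0.608, -0.264) and pad A at (0.537, 0.248). I'll go above B with the fingers shut.

```bash
python3 -m inch '[{"offset":[140,93,15],"twist":0,"grip":1},{"offset":[260,172,15],"twist":0,"grip":1},{"offset":[260,172,15],"twist":0,"grip":1},{"offset":[260,172,15],"twist":0,"grip":1},{"offset":[260,172,15],"twist":0,"grip":1},{"offset":[260,172,15],"twist":0,"grip":1},{"offset":[260,172,15],"twist":0,"grip":1},{"offset":[260,172,15],"twist":0,"grip":1}]'
```

```text
clock: 1.17
tcp_pos: [0.4482, -0.3696, 0.2209]
tool_rot: [0.576, -0.575, 0.411, -0.412]
ft_force: [-0.4, -0.5, 0.9]
opening: 0.0442
```

```bash
python3 -m inch '[{"offset":[160,105.5,0],"twist":0,"grip":1},{"offset":[160,105.5,0],"twist":0,"grip":1},{"offset":[160,105.5,0],"twist":0,"grip":1},{"offset":[160,105.5,0],"twist":0,"grip":1},{"offset":[160,105.5,0],"twist":0,"grip":1},{"offset":[160,105.5,0],"twist":0,"grip":1},{"offset":[160,105.5,0],"twist":0,"grip":1},{"offset":[160,105.5,0],"twist":0,"grip":1}]'; python3 -c "
from plant import status;s=status.sense();print(s['tcp_pos'],s['ft_force'],s['opening'],s['qpos'])"
```

```text
clock: 1.83
tcp_pos: [0.6039, -0.2674, 0.2202]
tool_rot: [-0.574, 0.575, -0.412, 0.412]
ft_force: [-0.6, -0.2, 0.8]
opening: 0.0007
[ 0.60390714 -0.26737485  0.22024419] [-0.55074854 -0.177526    0.77987613] 0.000701664007538297 [-5.21492141e-01  4.00018778e-01  1.28064658e+00 -9.88079982e-04
  1.46177953e+00  7.22448915e-01]
```

```bash
python3 -m inch '[{"offset":[2,2,-35],"twist":0,"grip":1},{"offset":[2,2,-65],"twist":0,"grip":1},{"offset":[2,2,-80],"twist":0,"grip":1},{"offset":[2,2,-82],"twist":0,"grip":1},{"offset":[2,2,-82],"twist":0,"grip":1},{"offset":[2,2,-82],"twist":0,"grip":1}]'; python3 -c "
from plant import status;s=status.sense();print(s['tcp_pos'],s['ft_force'],s['opening'])"
```

```text
clock: 2.33
tcp_pos: [0.6066, -0.2664, 0.14]
tool_rot: [-0.574, 0.574, -0.412, 0.413]
ft_force: [0.0, -0.9, -0.0]
opening: 0.0001
[ 0.60662157 -0.26642725  0.13995928] [ 0.00447862 -0.86761019 -0.00595131] 0.00010032589994557342
```

```bash
python3 -m inch '[{"offset":[1,2,-4],"twist":0,"grip":1},{"offset":[1,2,-8],"twist":0,"grip":1},{"offset":[1,2,-8],"twist":0,"grip":1},{"offset":[1,2,-8],"twist":0,"grip":1}]'; python3 -c "
from plant import status;s=status.sense();print(s['tcp_pos'],s['ft_force'],s['opening'])"
```

```text
clock: 2.67
tcp_pos: [0.6076, -0.263, 0.1308]
tool_rot: [-0.575, 0.575, -0.412, 0.412]
ft_force: [-0.9, -0.4, 0.4]
opening: 0.0006
[ 0.60762586 -0.2630458   0.13075394] [-0.85558905 -0.41851606  0.38520741] 0.0006389721732800525
```

```bash
python3 -m inch '[{"offset":[0,0,-2],"twist":0,"grip":1},{"offset":[0,0,-3],"twist":0,"grip":1},{"offset":[0,0,-3],"twist":0,"grip":1}]'; python3 -c "
from plant import status;s=status.sense();print(s['tcp_pos'],s['ft_force'],s['opening'])"
```

```text
clock: 2.92
tcp_pos: [0.6076, -0.2632, 0.128]
tool_rot: [-0.575, 0.575, -0.412, 0.412]
ft_force: [-1.3, -0.1, 4.4]
opening: 0.0002
[ 0.60760857 -0.26318302  0.12802517] [-1.29252828 -0.13930736  4.42226605] 0.00021624200401728039
```

```bash
python3 -m inch '[{"offset":[0,0,-1],"twist":0,"grip":1},{"offset":[0,0,-2],"twist":0,"grip":1},{"offset":[0,0,-2],"twist":0,"grip":1}]'; python3 -c "
from plant import status;s=status.sense();print(s['tcp_pos'],s['ft_force'],s['opening'])"
```

```text
clock: 3.17
tcp_pos: [0.6075, -0.2632, 0.1256]
tool_rot: [-0.575, 0.575, -0.412, 0.412]
ft_force: [-1.3, 0.3, 3.8]
opening: 0.0005
[ 0.60749432 -0.26315567  0.12560471] [-1.27964773  0.29411162  3.81689508] 0.00047412674151063957
```

```bash
python3 -m inch '[{"offset":[0,0,-0.8],"twist":0,"grip":1},{"offset":[0,0,-0.8],"twist":0,"grip":1},{"offset":[0,0,-0.8],"twist":0,"grip":1}]'; python3 -c "
from plant import status;s=status.sense();print(s['tcp_pos'],s['ft_force'],s['opening'])"
```

```text
clock: 3.42
tcp_pos: [0.6075, -0.2632, 0.1246]
tool_rot: [-0.575, 0.575, -0.412, 0.412]
ft_force: [-2.1, -0.6, 3.8]
opening: 0.0006
[ 0.60750784 -0.26316559  0.12461154] [-2.09236285 -0.58746655  3.76780655] 0.0005586736653447098
```

```bash
python3 -m inch '[{"offset":[0,0,-0.4],"twist":0,"grip":1},{"offset":[0,0,-0.4],"twist":0,"grip":1}]'; python3 -c "
from plant import status;s=status.sense();print(s['tcp_pos'],s['ft_force'],s['opening'])"
```

```text
clock: 3.58
tcp_pos: [0.6075, -0.2632, 0.1244]
tool_rot: [-0.575, 0.575, -0.412, 0.412]
ft_force: [-1.5, -0.2, 5.3]
opening: 0.0007
[ 0.60750995 -0.26315092  0.1243745 ] [-1.46160401 -0.23320048  5.28389766] 0.0006899668576329729
```

Pressed about 5 mm at about 5 N. Now I'll release it smoothly straight up and look.

```bash
python3 -m inch '[{"offset":[0,0,5],"twist":0,"grip":1},{"offset":[0,0,20],"twist":0,"grip":1},{"offset":[0,0,50],"twist":0,"grip":1},{"offset":[0,0,90],"twist":0,"grip":1},{"offset":[0,0,130],"twist":0,"grip":1},{"offset":[0,0,150],"twist":0,"grip":1},{"offset":[0,0,150],"twist":0,"grip":1},{"offset":[0,0,150],"twist":0,"grip":1}]'
python3 - <<'E'
from h import *
p,d=cams.read_camera("scene");cv2.imwrite("pics/s1.png",p)
s=status.sense();print(s['tcp_pos'],s['ft_force'])
E
```

```text
clock: 4.25
tcp_pos: [0.6084, -0.2633, 0.2752]
tool_rot: [0.575, -0.574, 0.411, -0.413]
ft_force: [0.3, -0.1, -0.7]
opening: 0.0007
[ 0.60752702 -0.26282504  0.27324955] [-0.01510777  0.39042356 -0.65318325]
```

View pics/s1.png

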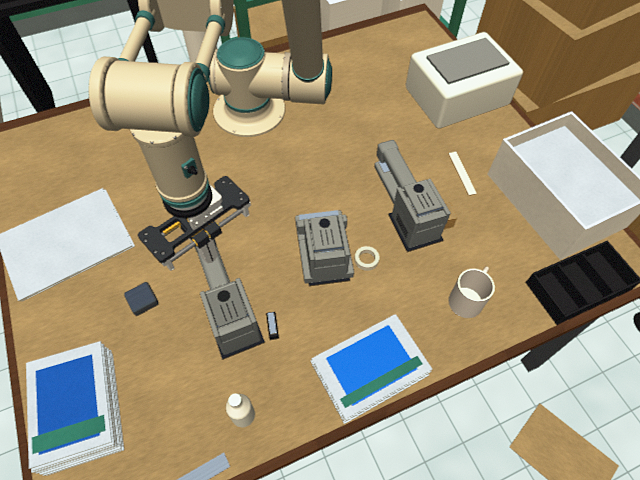

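The gripper is clear above B, but the hatch pad at about (223,296) seems still nearly shut. I'll zoom in and measure its height.

```bash
python3 -m inch '[{"offset":[-60,0,20],"twist":0,"grip":1},{"offset":[-60,0,20],"twist":0,"grip":1},{"offset":[-60,0,20],"twist":0,"grip":1},{"offset":[-60,0,20],"twist":0,"grip":1}]';python3 - <<'E'
from h import *
p,d=cams.read_camera("scene");cv2.imwrite("pics/s2.png",cv2.resize(p[210:370,160:300],None,fx=4,fy=3.7))
for c in((222,292),(223,295),(223,297),(222,305)):print(c,atdepth("scene",c,d[c[1],c[0]]).round(4))
p0=cv2.imread("pics/scene0.png");print(cv2.absdiff(p,p0)[280:350,200:265].max(2).mean())
E
```

```text
clock: 4.63
tcp_pos: [0.5469, -0.2628, 0.293]
tool_rot: [0.575, -0.574, 0.413, -0.412]
ft_force: [-0.4, 0.4, 0.5]
opening: 0.0006
(222, 292) [ 0.6387 -0.2642  0.1886]
(223, 295) [ 0.6428 -0.2644  0.183 ]
(223, 297) [ 0.6435 -0.2658  0.1763]
(222, 305) [ 0.6532 -0.2731  0.1644]
12.077802197802198
```

View pics/s2.png

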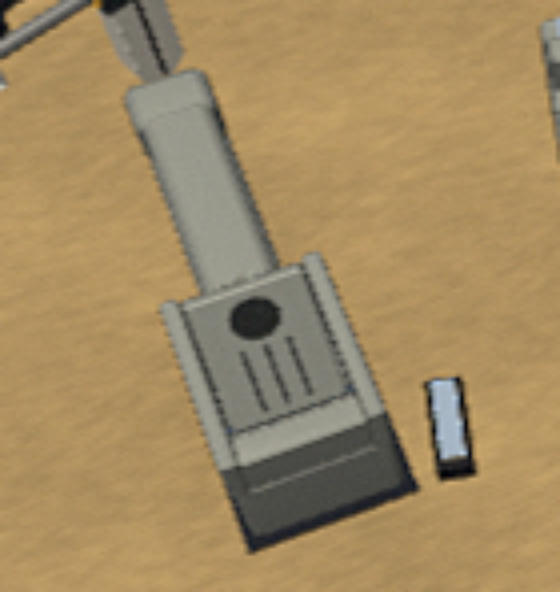

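The depth puts B's pad at z ≈ 0.183, with the pad moved back about 35 mm. That is fully open (about 1 rad); the camera just looks along the raised lid. Now for stapler A, crossing high over the punch.

```bash
python3 -m inch '[{"offset":[-10,300,0],"twist":0,"grip":1},{"offset":[-10,300,0],"twist":0,"grip":1},{"offset":[-10,300,0],"twist":0,"grip":1},{"offset":[-10,300,0],"twist":0,"grip":1},{"offset":[-10,300,0],"twist":0,"grip":1},{"offset":[-10,300,0],"twist":0,"grip":1},{"offset":[-10,300,0],"twist":0,"grip":1},{"offset":[-10,300,0],"twist":0,"grip":1}]'
python3 -m inch '[{"offset":[0,211,0],"twist":0,"grip":1},{"offset":[0,211,0],"twist":0,"grip":1},{"offset":[0,211,0],"twist":0,"grip":1},{"offset":[0,211,0],"twist":0,"grip":1},{"offset":[0,211,0],"twist":0,"grip":1},{"offset":[0,211,0],"twist":0,"grip":1},{"offset":[0,211,0],"twist":0,"grip":1},{"offset":[0,211,0],"twist":0,"grip":1}]'; python3 -c "
from plant import status;s=status.sense();print(s['tcp_pos'],s['ft_force'],s['opening'],s['qpos'])"
```

```text
clock: 5.35
tcp_pos: [0.5373, 0.0435, 0.2928]
tool_rot: [0.577, -0.575, 0.412, -0.409]
ft_force: [0.4, -0.2, -0.7]
opening: 0.0004
clock: 6.02
tcp_pos: [0.5378, 0.2478, 0.2928]
tool_rot: [-0.574, 0.576, -0.412, 0.411]
ft_force: [-0.5, -1.1, 0.2]
opening: 0.0004
[0.53781123 0.24780962 0.2927759 ] [-0.49925822 -1.07831497  0.20307467] 0.00035459804565708447 [ 3.14978285e-01  2.70046048e-01  1.30115218e+00 -1.00814319e-03
  1.57280633e+00  1.55796972e+00]
```

```bash
python3 -m inch '[{"offset":[-1,0,-35],"twist":0,"grip":1},{"offset":[-1,0,-70],"twist":0,"grip":1},{"offset":[-1,0,-105],"twist":0,"grip":1},{"offset":[-1,0,-135],"twist":0,"grip":1},{"offset":[-1,0,-153],"twist":0,"grip":1},{"offset":[-1,0,-155],"twist":0,"grip":1},{"offset":[-1,0,-155],"twist":0,"grip":1},{"offset":[-1,0,-155],"twist":0,"grip":1}]'; python3 -c "
from plant import status;s=status.sense();print(s['tcp_pos'],s['ft_force'],s['opening'])"
```

```text
clock: 6.68
tcp_pos: [0.5379, 0.2471, 0.1404]
tool_rot: [0.575, -0.574, 0.412, -0.413]
ft_force: [0.6, 0.0, 1.0]
opening: 0.0009
[0.53790386 0.24705203 0.14044446] [0.62724402 0.00978367 0.99817995] 0.0008802885239093674
```

```bash
python3 -m inch '[{"offset":[-0.5,0.5,-4],"twist":0,"grip":1},{"offset":[-0.5,0.5,-8],"twist":0,"grip":1},{"offset":[-0.5,0.5,-8],"twist":0,"grip":1},{"offset":[-0.5,0.5,-8],"twist":0,"grip":1}]'; python3 -c "
from plant import status;s=status.sense();print(s['tcp_pos'],s['ft_force'],s['opening'])"
```

```text
clock: 7.02
tcp_pos: [0.5362, 0.2485, 0.1317]
tool_rot: [0.575, -0.575, 0.412, -0.412]
ft_force: [0.1, -0.4, 0.2]
opening: 0.0007
[0.53618349 0.248474   0.1316741 ] [ 0.10790118 -0.39493809  0.20733392] 0.0006691028179980241
```

```bash
python3 -m inch '[{"offset":[0,0,-2],"twist":0,"grip":1},{"offset":[0,0,-4],"twist":0,"grip":1},{"offset":[0,0,-5],"twist":0,"grip":1},{"offset":[0,0,-5],"twist":0,"grip":1}]'; python3 -c "
from plant import status;s=status.sense();print(s['tcp_pos'],s['ft_force'],s['opening'])"
```

```text
clock: 7.35
tcp_pos: [0.5362, 0.2487, 0.1267]
tool_rot: [0.575, -0.574, 0.412, -0.412]
ft_force: [-0.4, -0.4, 3.8]
opening: 0.0007
[0.53619865 0.24867393 0.12666126] [-0.39761011 -0.36798599  3.75846747] 0.0006779413811343049
```

```bash
python3 -m inch '[{"offset":[0,0,-1],"twist":0,"grip":1},{"offset":[0,0,-2],"twist":0,"grip":1},{"offset":[0,0,-2],"twist":0,"grip":1}]'; python3 -c "
from plant import status;s=status.sense();print(s['tcp_pos'],s['ft_force'],s['opening'])"
```

```text
clock: 7.6
tcp_pos: [0.5361, 0.2486, 0.1243]
tool_rot: [0.575, -0.575, 0.412, -0.412]
ft_force: [-1.5, 0.6, 5.5]
opening: 0.0001
[0.53609432 0.24862705 0.12433609] [-1.51884704  0.63347249  5.49661988] 0.00013055509026936818
```

Same depth and force as on B. Releasing.

```bash
python3 -m inch '[{"offset":[0,0,5],"twist":0,"grip":1},{"offset":[0,0,20],"twist":0,"grip":1},{"offset":[0,0,50],"twist":0,"grip":1},{"offset":[0,0,90],"twist":0,"grip":1},{"offset":[0,0,130],"twist":0,"grip":1},{"offset":[0,0,170],"twist":0,"grip":1},{"offset":[-40,0,170],"twist":0,"grip":1},{"offset":[-60,0,170],"twist":0,"grip":1}]'; python3 -m inch '[{"offset":[-80,-60,0],"twist":0,"grip":1},{"offset":[-120,-100,0],"twist":0,"grip":1},{"offset":[-120,-100,0],"twist":0,"grip":1},{"offset":[-120,-100,0],"twist":0,"grip":1},{"offset":[-120,-100,0],"twist":0,"grip":1},{"offset":[-120,-100,0],"twist":0,"grip":1}]';python3 - <<'E'
from h import *
for n in("scene","top"):
    p,d=cams.read_camera(n);cv2.imwrite(f"pics/{n}3.png",p)
    P0=cv2.imread(f"pics/{n}0.png")
    for k,w in(("a",(.572,.2486,.181)),("b",(.643,-.264,.181)),("c",(.5368,.0025,.1295))):
        m=cams.camera_model(n);f=240/np.tan(np.radians(m['fovy']/2));w0,x,y,z=m['orientation']
        v=R.from_quat([x,y,z,w0]).as_matrix().T@(np.array(w)-m['origin']);c=np.round(v[:2]/v[2]*f+[m['cx'],m['cy']]).astype(int)
        print(n,k,c,atdepth(n,c,d[c[1],c[0]]).round(4))
print(status.sense()['ft_force'])
E
```

```text
clock: 8.27
tcp_pos: [0.4761, 0.2488, 0.2975]
tool_rot: [0.576, -0.573, 0.411, -0.413]
ft_force: [-1.1, 0.3, 0.0]
opening: 0.0004
clock: 8.77
tcp_pos: [0.3553, 0.1476, 0.2946]
tool_rot: [0.575, -0.574, 0.412, -0.413]
ft_force: [1.0, -0.0, 0.1]
opening: 0.0005
scene a [430 185] [0.5711 0.2489 0.1807]
scene b [223 295] [ 0.6422 -0.2644  0.1819]
scene c [324 223] [0.5372 0.0022 0.1298]
top a [203 226] [0.5728 0.2489 0.1832]
top b [448 199] [ 0.6431 -0.263   0.1818]
top c [320 246] [0.5378 0.0033 0.1342]
[ 0.69624033 -0.03322618  0.47191761]
```

View pics/top3.png

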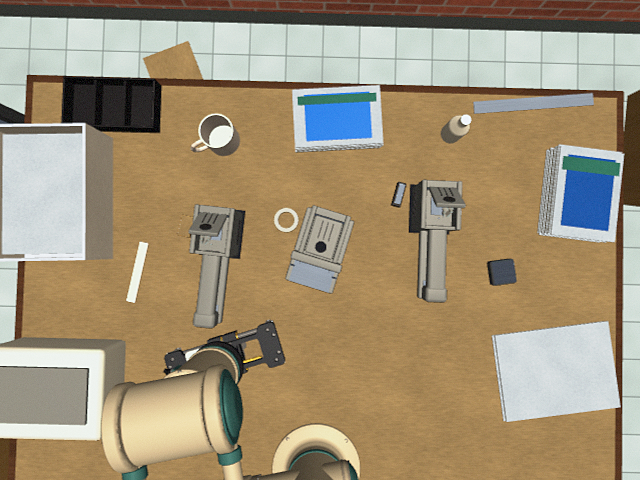

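View pics/scene3.png

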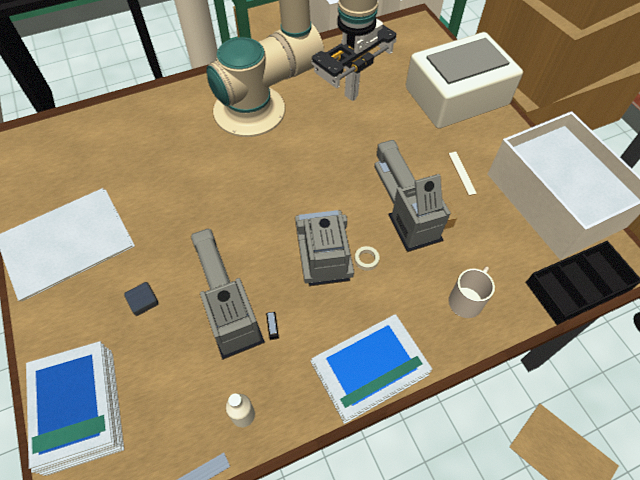

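Both stapler hatches stand open: top view (208,226) and (447,199), both pads at z ≈ 0.182. The punch pad at (320,246) is still at 0.130 and shut. The bystanders are where they were, and the arm is clear.

```bash
python3 -c "
from plant import r;print(r.close_job())"
```

```text
the job is handed in; nothing more can be done
None
```

Both booklet staplers are open. I pressed each pad once with the closed fingertips, about 5 mm in at about 5 N, then withdrew straight up so the hatch could rise. I did stapler_b first, then stapler_a, and handed the job in at about 9 s.

**Final checks:**
- **Stapler hatches:** depth from both cameras puts both stapler pads at about 0.182 m, which matches the full 1 rad opening.
- **Punch:** its pad reads 0.130 m in the scene camera and 0.134 m in the top camera, against 0.1295 m when shut. The pictures also show it shut.
- **Other items:** none of the loose items in view has moved, judged by eye. The refill box is mostly hidden behind stapler_a, so I could only see part of it.
- **Arm:** it is clear of everything, with about 0 N on the wrist apart from noise.

**Disagreements:**
- The pad detector was off by about 15 pixels, so I used the dark pad blobs instead, where the two cameras agreed within 1 mm.
- The first picture after pressing stapler_b looked as if its hatch were still shut, because the camera looks along the raised lid. The depth reading showed it open.
- I could not read the latch counters directly.

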